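# Hold the guide rod in the capsule rack

### The arm

A 6-joint arm with a two-finger parallel gripper is mounted at the origin on the work surface. World frame = base frame: x ahead of the robot, y to its left, z up, the work surface at z = 0. Lengths are in m, angles in rad, forces in N, time in s.
With the tool pointing down it reaches from about 0.275 to 0.875 m from the base axis. Payload 12.5 kg.
Tool frame: the origin (TCP) lies midway between the tips of the shut fingers; the grasp point (between the pads) lies 19 mm behind it; z points along the fingers, y is the direction in which the jaws open and shut (so a half turn about z gives the same grasp; the last joint's range is limited). The gripper opens to 85 mm and grips with 20 to 120 N. Pads are 22 mm wide; open, the fingers measure 114 mm over their backs; the gripper's body (76 mm by 85 mm) begins 54 mm behind the grasp point. The pads swing forward as they close: fully open they stand 13 mm farther back than shut.
Start: joints at [1.264, 0.351, 1.652, -0, 1.139, -0.085], TCP at [0.121, 0.537, 0.231] pointing down, gripper open.
Joint ranges: [-2.75, 2.75], [-0.79, 2.1], [0.01, 2.65], [-1.57, 4.71], [0.07, 3.14], [-2.87, 2.87]. Speed limits (rad/s): [2.22, 2.22, 2.79, 3.14, 3.14, 3.14].

### API

Orientations are given as a unit quaternion [x, y, z, w].
In Python, from bench import bot, vision, order gives the robot as it stands.
- The arm moves only by the tool step_arm, never from a script. Its argument "targets" is a list of rows, each an object of numbers: "tx", "ty", "tz": the shift along the tool's x, y, z in units of 25 mm (1.0 is 25 mm); "yaw": the turn about the tool's z in units of 6 degrees (1.0 is 6 degrees). In form: [{"tx": .., "ty": .., "tz": .., "yaw": ..}, ...]. A call has 1 to 5 rows; each row is the pose to reach, as a shift and turn from the pose commanded when the call began, along the tool's axes at that moment; what a row does not reach only later rows make up. A row lasts 1/12 s, in which the tool goes at most 41.7 mm and 7.16 degrees, less where a joint would pass 70% of its speed; a pose out of reach is approached as far as the arm can. A call with a gripper value outside its range is refused whole. "fingers" is the finger opening in mm, from 0 to 85.4, set as the call begins (left out, the last holds). The fingers move at their own pace and stop on an object; the grip force is fixed at half the most. Time passes only in rows, so rows that repeat a pose let the fingers close. It gives the time, the measured TCP pose, the force and the opening at its end, in the units of the state.
- bot.get_obs(): the state, without advancing time (a new reading comes with each control period).
- vision.get_image(name): name is "scene" or "top" or "wrist"; returns a dict with "image" (384x512x3 uint8, blue, green, red), "depth" (384x512 float32, m along the optical axis (not along the pixel's ray), 0 where there is no reading), "fovy" (degrees; the focal length in pixels is half the picture's height over the tangent of half this angle, whatever the lens; pixels are square), "cx", "cy" (the principal point, pixels), "distortion" ([k1, k2, p1, p2, k3] as OpenCV has them; the pictures are not rectified), "origin" and "orientation" of the camera in the world; the wrist camera has in their place "hand_eye" (4x4, takes a point from camera to tool coordinates, whose origin is the TCP and whose axes are the flange's). Camera axes: x right, y down, z forward; pixel columns grow to the right and rows downward; lengths in m; the calibration is good to about 2 mm. A picture is of the moment at which its call begins: read the wrist's pose just before it.
- order.hand_in(): hands the job in, once; it reports no verdict.
The state is a dict: "t": time; "joint_pos": joint angles; "qvel": joint speeds; "joint_torque": joint torques, N m; "eef_pos": TCP position; "orientation": TCP orientation; "wrist_force": force on the tool from outside, world axes, zero at the start; "torque": the same for the moment, N m; "width": finger opening in m.
Only numpy, scipy, OpenCV 4.12 (cv2) and the standard library are available. Lean on these libraries where they do the work, as an engineer would, in place of code of your own. Each camera call takes 0.05 s, during which the arm holds its last target.

### The job

Take the long plain guide rod (not the brush with the ball knob) by its handle, lift it up and off its hook, and thread it foot first down through the upper and then the lower eye on the front of the capsule rack (its front faces away from you). Finish while holding it there, still and upright in both eyes, with its foot about 2 cm below the lower eye and clear of the counter, so that a colleague can screw a nut on from below: do not let go. Leave the brush on its hook and everything else where it stands.

Things in the scene. Friction and masses are not known exactly. Their poses are not given: they have to be found in the camera images.
- rod_handle (a point): Centre of the guide rod's straight, round, black plastic handle, 22 mm in diameter, 52 mm long: 26 mm below its flat top, 26 mm above the collar's top, 160 mm above the foot. The rod hangs upright in one of the stand's two hooks (which one varies), its collar's underside 190 mm above the counter. About 0.16 kg.
- rod_collar (a point): Point on the guide rod's axis at the underside of its collar, a steel disc 30 mm in diameter and 4 mm thick between shaft and handle; 130 mm above the foot, 30 mm below mid-handle.
- rod_foot (a point): Foot of the guide rod: centre of its lower end, 160 mm below mid-handle. The steel shaft is 12 mm in diameter, 130 mm long, its lowest 10 mm tapering to 6 mm.
- rod: The guide rod; origin at its foot, z along the shaft towards the handle.
- stand: Fixed stand, wooden foot 100 x 170 x 12 mm, two forked steel hooks side by side; origin on the counter, z up. The forks point to its -x and are open there; prong tops 190 mm up, slots 16 mm wide. Prong tips (25 to 30 mm from the origin) turn up 8 mm: lift the collar 10 mm or more, then draw it 50 mm along the stand's -x. Nothing behind is higher than 196 mm.
- hook_a (a point): Resting place of a hung collar on the fork at the stand's +y side (stand frame: -5, +50, 190 mm). One of the two hooks holds the rod, the other the brush.
- hook_b (a point): Resting place of a hung collar on the fork at the stand's -y side (stand frame: -5, -50, 190 mm).
- rack: Fixed steel capsule rack, origin on the counter, z up, front facing its own -x (away from the robot); 110 mm wide (y), 123 mm high, x from -23 to +67 mm. In front of each of two shelves a steel lug, 36 x 36 x 12 mm, has a vertical round eye 18 mm in diameter, chamfered 2 mm. The eyes are in line, one above the other, at x = -45 mm, y = 0 of the rack, over bare counter.
- upper_eye (a point): Centre of the upper eye at the top face of its lug, 123 mm above the counter (the lug's underside is at 111 mm).
- lower_eye (a point): Centre of the lower eye at the underside of its lug, 43 mm above the counter (the lug's top face is at 55 mm).
- brush_knob (a point): Centre of the 32 mm wooden ball knob of the spout brush (short thin stem, white bristle head 24 mm in diameter) that hangs in the other hook, 100 mm beside the rod; the knob's top is 234 mm above the counter, so go round it with the rod; bystander.
- capsule_jar_mid (a point): Lidded glass jar with capsules, 108 mm in diameter, 112 mm high, its centre; bystander.
- tea_jar_mid (a point): Lidded glass jar with tea sachets, same size, its centre; bystander.
- mug: White mug, 76 mm in diameter, 85 mm high, origin at the centre of its underside; bystander.
- capsule_1: Coffee capsule standing on the counter, 37 mm in diameter, 28 mm high; bystander.
- capsule_2: Another such capsule; bystander.
- tin: Tin, 64 mm in diameter, 80 mm high; bystander.
- spoon: Steel spoon, 150 mm long, lying on the counter; bystander.
There are look-alikes about, which are no part of the job. What is shaped like the rack but green is not meant.

How it is judged:
By the outcome, as a careful person would: the job done as asked, in the order asked, and still so for the second after the job is handed in, while the arm keeps its last pose, push and grip.
It also fails if it takes over 50 s, if anything falls off the work surface, if the arm or the gripper's body presses on something with over 40 N, if the wrist force passes 120 N, or if a joint passes its speed limit or range.

## Working session

There is one attempt and no reset: what is moved stays moved. The work goes in short steps, Python scripts to look and compute and a tool call to move; the robot and the scene stay as the last step left them, time stands still between calls to the robot, and variables do not carry over. Pictures are saved under pics/ and viewed, and the job is handed in when it is done.

Besides the shell and the picture viewer there is one more tool, called by a JSON object that holds its "method" and its "body". step_arm: Moves the arm, as the interface text tells. Its arguments: {"type":"object","properties":{"targets":{"type":"array","items":{"type":"object","properties":{"tx":{"type":"number"},"ty":{"type":"number"},"tz":{"type":"number"},"yaw":{"type":"number"}}}},"fingers":{"type":"number"}},"required":["targets"]}

```bash
mkdir -p pics
cat > h.py <<'E'
import numpy as np, cv2, pickle
from scipy.spatial.transform import Rotation as R
from bench import bot, vision, order
def grab(n):
    o=bot.get_obs(); d=vision.get_image(n); d['obs']=o
    f=192/np.tan(np.radians(d['fovy'])/2)
    d['K']=np.array([[f,0,d['cx']],[0,f,d['cy']],[0,0,1]])
    if 'hand_eye' in d:
        T=np.eye(4);T[:3,:3]=R.from_quat(o['orientation']).as_matrix();T[:3,3]=o['eef_pos']
        d['T']=T@np.array(d['hand_eye'])
    else:
        q=np.array(d['orientation']);T=np.eye(4);T[:3,:3]=R.from_quat(q).as_matrix() if q.size==4 else q;T[:3,3]=d['origin'];d['T']=T
    pickle.dump(d,open(f'{n}.pkl','wb')); return d
def load(n): return pickle.load(open(f'{n}.pkl','rb'))
def ray(d,u,v):
    p=cv2.undistortPoints(np.array([[[u,v]]],float),d['K'],np.array(d['distortion'],float))[0,0]
    return d['T'][:3,3], d['T'][:3,:3]@np.array([p[0],p[1],1.])
def pz(d,u,v,z):
    o,r=ray(d,u,v); return o+r*(z-o[2])/r[2]
def pd(d,u,v):
    o,r=ray(d,u,v); return o+r*d['depth'][int(round(v)),int(round(u))]
def proj(d,P):
    Ti=np.linalg.inv(d['T']);rv=cv2.Rodrigues(Ti[:3,:3])[0]
    return cv2.projectPoints(np.array(P,float).reshape(-1,3),rv,Ti[:3,3],d['K'],np.array(d['distortion'],float))[0][:,0]
def cloud(d):
    h,w=d['depth'].shape;uv=np.stack(np.meshgrid(np.arange(w),np.arange(h)),-1).reshape(-1,1,2).astype(float)
    p=cv2.undistortPoints(uv,d['K'],np.array(d['distortion'],float))[:,0]
    z=d['depth'].reshape(-1,1); c=np.hstack([p*z,z]); return (c@d['T'][:3,:3].T+d['T'][:3,3]).reshape(h,w,3)
def crop(d,x0,y0,x1,y1,s,name):
    cv2.imwrite(f'pics/{name}.png',cv2.resize(d['image'][y0:y1,x0:x1],None,fx=s,fy=s,interpolation=cv2.INTER_CUBIC))
E
python3 - <<'E'
from h import *
for n in ['scene','top','wrist']:
    d=grab(n); cv2.imwrite(f'pics/{n}0.png',d['image']); print(n,d['fovy'],d['T'].round(3).tolist(),d['distortion'])
print(bot.get_obs())
E
```

```text
scene 54.2923719443996 [[0.778, 0.45, -0.438, 0.939], [0.628, -0.561, 0.54, -0.547], [-0.003, -0.695, -0.719, 0.85], [0.0, 0.0, 0.0, 1.0]] [0.00441592 0.         0.         0.         0.        ]
top 52.66600302466327 [[0.023, -0.987, 0.158, 0.307], [-1.0, -0.024, -0.004, -0.005], [0.007, -0.158, -0.987, 1.276], [0.0, 0.0, 0.0, 1.0]] [0.01148419 0.         0.         0.         0.        ]
wrist 66.07064122099506 [[0.219, 0.928, 0.301, 0.044], [0.976, -0.208, -0.069, 0.555], [-0.002, 0.309, -0.951, 0.373], [0.0, 0.0, 0.0, 1.0]] [-0.06821091  0.          0.          0.          0.        ]
{'t': 0.15, 'joint_pos': array([ 1.26440794e+00,  3.51123620e-01,  1.65224896e+00, -2.61875061e-05,
        1.13911207e+00, -8.45938940e-02]), 'qvel': array([-0.00052301, -0.00100908, -0.00048797,  0.00122614,  0.00128293,
        0.00080973]), 'joint_torque': array([-6.06181652e-05, -5.06250823e+01, -2.91502333e+01, -8.30107388e-05,
        3.36495497e-03,  1.48695409e-05]), 'eef_pos': array([0.12089258, 0.53629638, 0.23088668]), 'orientation': array([ 1.10664618e-01,  9.93857708e-01, -4.39813908e-04, -7.49710239e-05]), 'wrist_force': array([ 0.62300046,  0.00915511, -0.6254152 ]), 'torque': array([ 0.02175809, -0.01248081, -0.0325191 ]), 'width': 0.08564765316283958}
```

View pics/scene0.png

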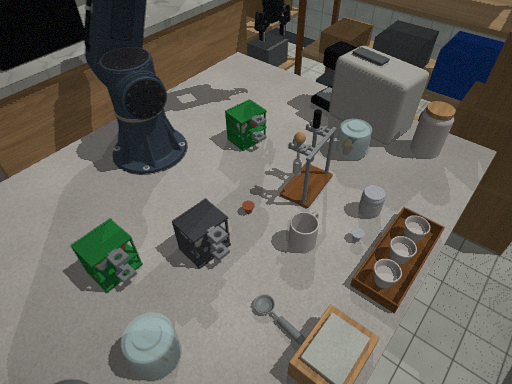

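View pics/top0.png

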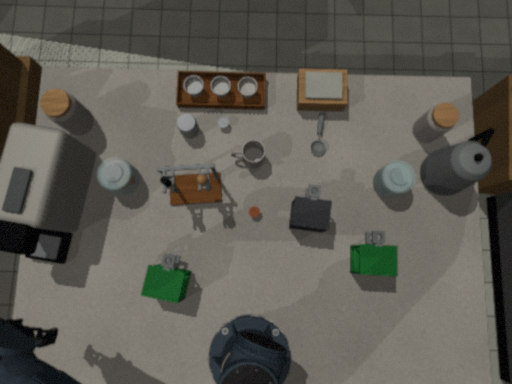

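View pics/wrist0.png

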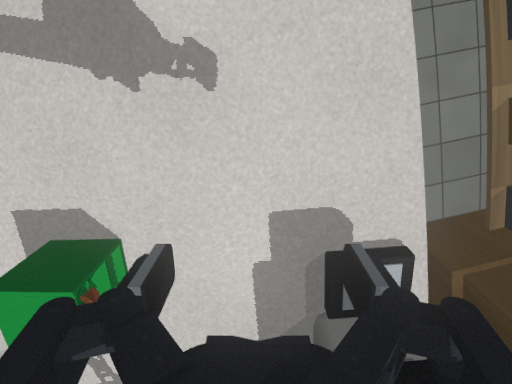

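The scene picture shows the stand at about (306,170), with a black handle at (317,119) and a wooden ball at (299,138). The grey rack is at (202,232) with its lugs at (216,240). The green look-alikes are at (107,252) and (246,124). Next I'll take close crops.

Run:
```python
from h import *
s=load('scene');t=load('top')
crop(s,260,90,370,210,6,'s_stand');crop(s,160,190,250,280,7,'s_rack')
crop(t,140,145,240,220,8,'t_stand');crop(t,280,170,345,240,8,'t_rack')
for u,v in [(317,110),(317,119),(299,138)]: print('s',u,v,pd(s,u,v).round(4))
for u,v in [(167,182),(203,183),(313,191),(311,214)]: print('t',u,v,pd(t,u,v).round(4))
```

```text
s 317 110 [0.5054 0.2458 0.2466]
s 317 119 [0.515  0.2349 0.2265]
s 299 138 [0.5254 0.1307 0.2282]
t 167 182 [0.5025 0.2335 0.2439]
t 203 183 [0.5054 0.1387 0.2264]
t 313 191 [ 0.5204 -0.19    0.0556]
t 311 214 [ 0.4387 -0.1739  0.1223]
```

View pics/s_stand.png

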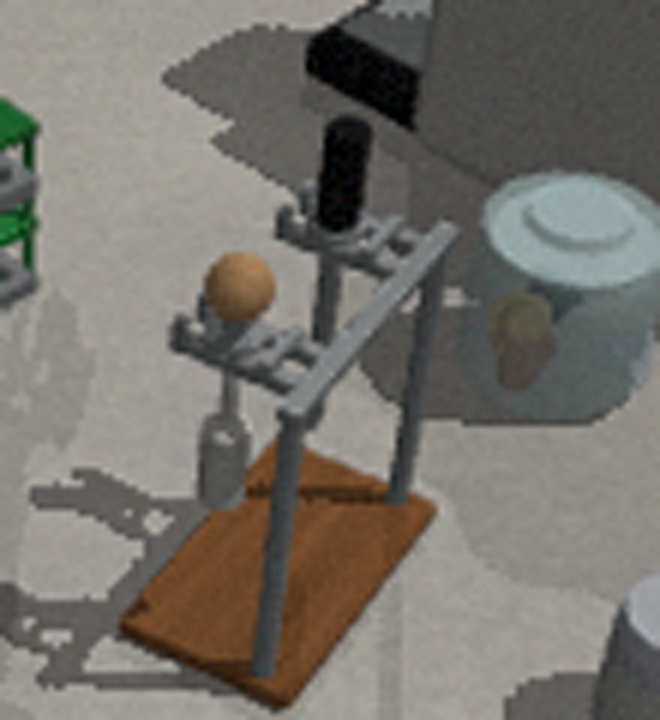

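View pics/s_rack.png

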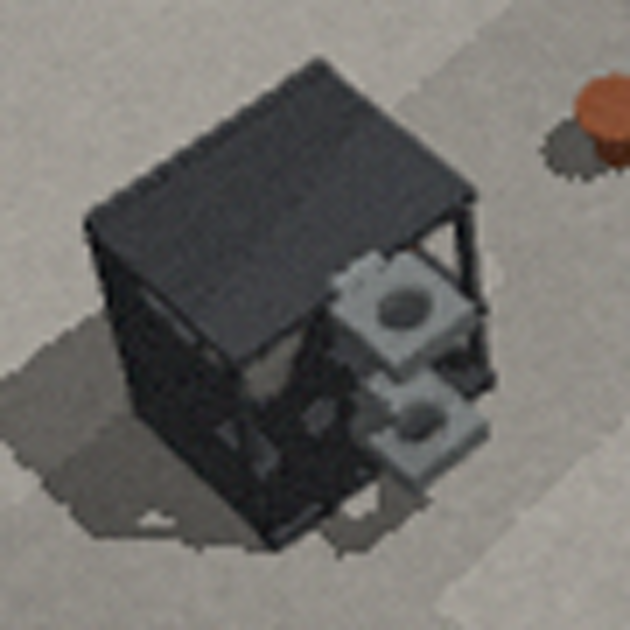

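View pics/t_stand.png

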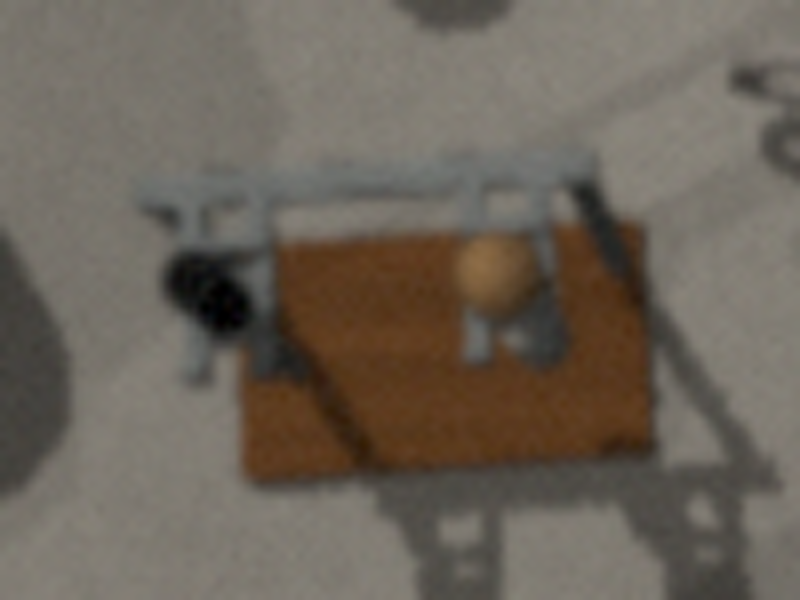

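View pics/t_rack.png

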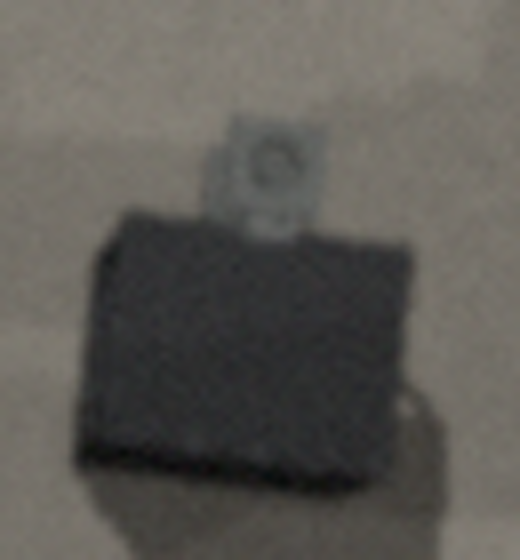

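Run:
```python
from h import *
s=load('scene');t=load('top')
print('handle top s',pz(s,318,110.5,.246),'t',pz(t,163.4,179.6,.246))
print('knob s',pz(s,299.7,138,.218),'t',pz(t,201.8,179.2,.218))
print('ueye s',pz(s,217.9,234,.123),'t',pz(t,314.6,190.4,.123))
print('leye top s',pz(s,220,250.3,.055))
print('rack top corners s',[pz(s,160+a/7,190+b/7,.123).round(4).tolist() for a,b in [(320,62),(85,218),(237,362),(478,198)]])
print('rack top corners t',[pz(t,280+a/8,170+b/8,.123).round(4).tolist() for a,b in [(125,210),(412,243),(390,482),(82,455)]])
print('bar t',[pz(t,140+a/8,145+b/8,.192).round(4).tolist() for a,b in [(140,190),(595,160)]])
print('stand foot t',[pz(t,140+a/8,145+b/8,.012).round(4).tolist() for a,b in [(245,480),(650,455),(645,225)]])
c=cloud(s)
# handle fit
m=(c[...,2]>.2)&(c[...,2]<.24)&(np.hypot(c[...,0]-.51,c[...,1]-.235)<.03)
print(m.sum(),c[m].mean(0))
```

```text
handle top s [0.50846182 0.24629178 0.246     ] t [0.50841005 0.24312839 0.246     ]
knob s [0.52008861 0.14300529 0.218     ] t [0.51766066 0.1436481  0.218     ]
ueye s [ 0.514131   -0.18297657  0.123     ] t [ 0.51053844 -0.18461284  0.123     ]
leye top s [ 0.51408782 -0.18328062  0.055     ]
rack top corners s [[0.41, -0.119, 0.123], [0.3978, -0.2252, 0.123], [0.4853, -0.2354, 0.123], [0.5007, -0.1308, 0.123]]
rack top corners t [[0.4913, -0.1275, 0.123], [0.4813, -0.2354, 0.123], [0.3914, -0.2266, 0.123], [0.3987, -0.1121, 0.123]]
bar t [[0.5501, 0.2748, 0.192], [0.5651, 0.1132, 0.192]]
stand foot t [[0.4699, 0.2708, 0.012], [0.4843, 0.1054, 0.012], [0.5808, 0.1111, 0.012]]
94 [0.51259876 0.23593977 0.21971624]
```

I triangulated the rod handle at about (0.509, 0.244), on the stand's +y hook, and the knob at (0.519, 0.143). The upper eye is at about (0.512, -0.184).

What could be mistaken for what:
- **Rod or brush:** the black cylinder at scene (317,119) is the plain rod. The wooden ball at (299,138) is the brush.
- **Rack:** the dark grey one at (202,232) is the right one. The green ones at (107,252) and (246,124) are not.

The crop confirms the rod, since it has a straight handle, a collar and no bristles. I'll move above the handle now.

```bash
cat >> h.py <<'E'
def units(target,jawdeg=None):
    o=bot.get_obs();M=R.from_quat(o['orientation']).as_matrix()
    u=M.T@(np.array(target)-o['eef_pos'])/.025
    a=np.degrees(np.arctan2(M[1,1],M[0,1]))
    y=None if jawdeg is None else -(jawdeg-a)/6
    print('tcp',o['eef_pos'].round(4),'jaw',a.round(2),'units',u.round(3),'yaw',y,'z',M[:,2].round(4),'F',o['wrist_force'].round(2),'t',o['t'],'w',o['width'])
E
python3 -c "
from h import *
units([.509,.244,.31],95)"
```

```text
tcp [0.1209 0.5363 0.2309] jaw 77.29 units [-17.716  -7.993  -3.158] yaw -2.951209762109208 z [-2.e-04 -9.e-04 -1.e+00] F [ 0.62  0.01 -0.63] t 0.15 w 0.08564765316283958
```

{"method": "step_arm", "body": {"targets": [{"tx": 0, "ty": 0, "tz": -1.6, "yaw": -1}, {"tx": -1, "ty": -0.45, "tz": -3.1, "yaw": -2}, {"tx": -2.4, "ty": -1.1, "tz": -3.1, "yaw": -2.95}, {"tx": -3.9, "ty": -1.75, "tz": -3.1, "yaw": -2.95}, {"tx": -5.4, "ty": -2.45, "tz": -3.1, "yaw": -2.95}], "fingers": 85}}

```text
t: 0.57
eef_pos: [0.2401, 0.4461, 0.3093]
orientation: [-0.044, 0.999, 0.0, 0.0]
wrist_force: [0.3, 0.9, 0.2]
width: 0.0853
```

```bash
python3 -c "
from h import *
units([.509,.244,.31],95)"
```

```text
tcp [0.2401 0.4461 0.3093] jaw 95.1 units [-9.994 -9.008 -0.028] yaw 0.0166278050600918 z [ 7.e-04  9.e-04 -1.e+00] F [0.3  0.9  0.24] t 0.5667 w 0.08525543386988826
```

{"method": "step_arm", "body": {"targets": [{"tx": -1.1, "ty": -1, "tz": 0, "yaw": 0}, {"tx": -2.2, "ty": -2, "tz": 0, "yaw": 0}, {"tx": -3.3, "ty": -3, "tz": 0, "yaw": 0}, {"tx": -4.4, "ty": -4, "tz": 0, "yaw": 0}, {"tx": -5.5, "ty": -5, "tz": 0, "yaw": 0}]}}

```text
t: 0.98
eef_pos: [0.3882, 0.3331, 0.3088]
orientation: [-0.044, 0.999, -0.0, -0.0]
wrist_force: [0.1, 0.7, 0.6]
width: 0.0847
```

{"method": "step_arm", "body": {"targets": [{"tx": -1.1, "ty": -1, "tz": 0, "yaw": 0}, {"tx": -2.2, "ty": -2, "tz": 0, "yaw": 0}, {"tx": -3.1, "ty": -2.8, "tz": 0, "yaw": 0}, {"tx": -3.8, "ty": -3.5, "tz": 0, "yaw": 0}, {"tx": -3.8, "ty": -3.5, "tz": 0, "yaw": 0}]}}

```text
t: 1.4
eef_pos: [0.4919, 0.2529, 0.3082]
orientation: [-0.042, 0.999, -0.0, -0.0]
wrist_force: [-0.5, 1.1, -0.2]
width: 0.0853
```

Run:
```python
from h import *
d=grab('wrist');cv2.imwrite('pics/w1.png',d['image'])
units([.509,.244,.31],95)
print(proj(d,[[.509,.244,.246],[.509,.244,.194],[.519,.143,.218]]))
```

```text
tcp [0.4904 0.2542 0.3082] jaw 94.83 units [-0.707 -0.468 -0.071] yaw -0.02824989759020487 z [-8.e-04 -5.e-04 -1.e+00] F [-0.49  0.47  0.35] t 1.45 w 0.08510809945133066
[[242.36653884 224.75552478]
 [245.18406687 200.87184078]
 [126.3918634  211.91030088]]
```

View pics/w1.png

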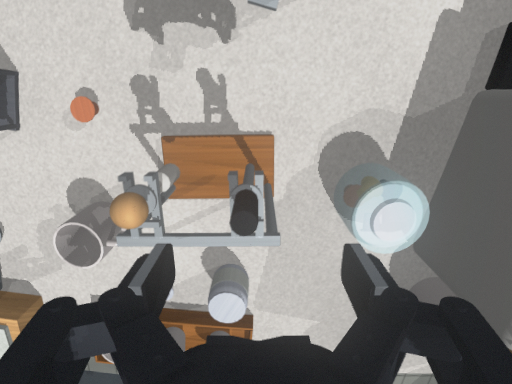

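Run:
```python
from h import *
d=load('wrist');crop(d,200,160,290,250,8,'w1c')
```

```text
(no output)
```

View pics/w1c.png

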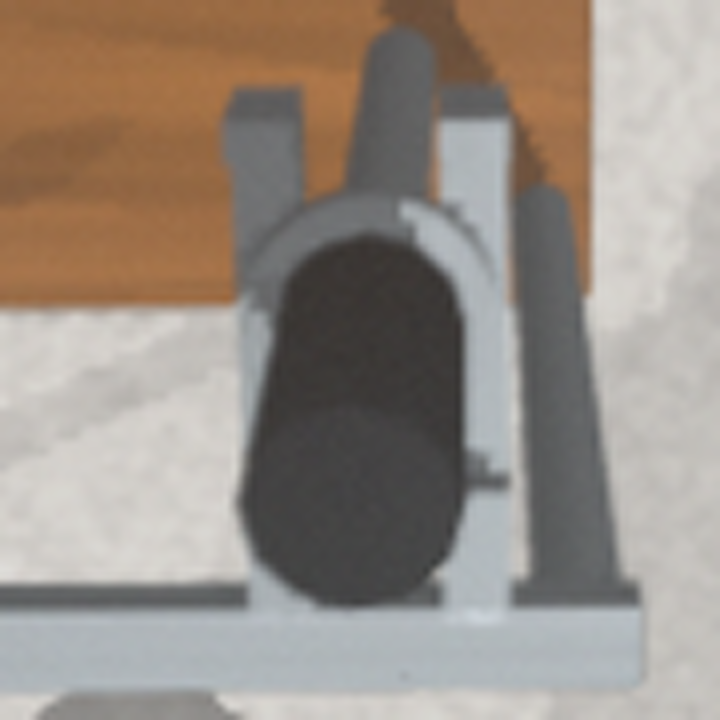

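Run:
```python
from h import *
d=load('wrist');p=pz(d,244.1,223.1,.246);print(p)
print([pz(d,200+a/8,160+b/8,.198) for a,b in [(120,0),(0,0)]][:0])
# prong direction: bar front edge
a=pz(d,200+0/8,160+608/8,.194);b=pz(d,200+640/8,160+606/8,.194);print(np.degrees(np.arctan2(*(b-a)[[1,0]])))
units([*p[:2],.208],95)
```

```text
[0.50751672 0.24521334 0.246     ]
[]
95.16612243073001
tcp [0.4904 0.2542 0.3082] jaw 94.83 units [-0.655 -0.413  4.009] yaw -0.02824989759020487 z [-8.e-04 -5.e-04 -1.e+00] F [-0.49  0.47  0.35] t 1.45 w 0.08510809945133066
```

{"method": "step_arm", "body": {"targets": [{"tx": -0.66, "ty": -0.41, "tz": 0, "yaw": 0}, {"tx": -0.66, "ty": -0.41, "tz": 0, "yaw": 0}, {"tx": -0.66, "ty": -0.41, "tz": 0.8, "yaw": 0}, {"tx": -0.66, "ty": -0.41, "tz": 1.2, "yaw": 0}, {"tx": -0.66, "ty": -0.41, "tz": 1.2, "yaw": 0}]}}

```text
t: 1.87
eef_pos: [0.5049, 0.2471, 0.2764]
orientation: [-0.044, 0.999, -0.001, -0.002]
wrist_force: [-0.5, -0.5, 0.2]
width: 0.0846
```

Run:
```python
from h import *
units([.5077,.245,.208],95)
d=grab('wrist');cv2.imwrite('pics/w2.png',d['image'])
```

```text
tcp [0.5049 0.2471 0.2764] jaw 95.03 units [-0.115 -0.089  2.737] yaw 0.00563228796651553 z [-0.0041 -0.0014 -1.    ] F [-0.54 -0.52  0.19] t 1.8667 w 0.08462136620138248
```

View pics/w2.png

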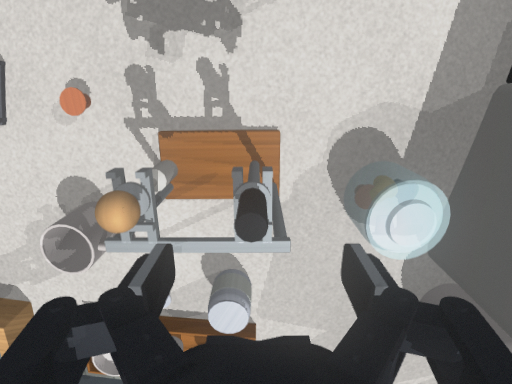

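{"method": "step_arm", "body": {"targets": [{"tx": -0.11, "ty": -0.08, "tz": 0.6, "yaw": 0}, {"tx": -0.11, "ty": -0.08, "tz": 1.2, "yaw": 0}, {"tx": -0.11, "ty": -0.08, "tz": 1.7, "yaw": 0}, {"tx": -0.11, "ty": -0.08, "tz": 1.7, "yaw": 0}, {"tx": -0.11, "ty": -0.08, "tz": 1.7, "yaw": 0}]}}

```text
t: 2.33
eef_pos: [0.5094, 0.2454, 0.2369]
orientation: [-0.044, 0.999, 0.0, -0.0]
wrist_force: [-0.5, -0.2, 1.3]
width: 0.085
```

Run:
```python
from h import *
units([.5077,.245,.208],95)
```

```text
tcp [0.5094 0.2454 0.2369] jaw 95.01 units [ 0.068 -0.011  1.156] yaw 0.0022492433743626825 z [-1.e-04  0.e+00 -1.e+00] F [-0.5  -0.18  1.28] t 2.3333 w 0.08497907088643558
```

{"method": "step_arm", "body": {"targets": [{"tx": 0.06, "ty": 0, "tz": 0.5, "yaw": 0}, {"tx": 0.06, "ty": 0, "tz": 0.9, "yaw": 0}, {"tx": 0.06, "ty": 0, "tz": 1.15, "yaw": 0}, {"tx": 0.06, "ty": 0, "tz": 1.15, "yaw": 0}, {"tx": 0.06, "ty": 0, "tz": 1.15, "yaw": 0}]}}

```text
t: 2.75
eef_pos: [0.5081, 0.245, 0.2078]
orientation: [-0.044, 0.999, -0.0, -0.0]
wrist_force: [-0.1, 0.0, -1.0]
width: 0.0853
```

Run:
```python
from h import *
units([.5077,.245,.208],95)
d=grab('wrist');cv2.imwrite('pics/w3.png',d['image'])
```

```text
tcp [0.5081 0.245  0.2078] jaw 95.0 units [ 0.016 -0.    -0.009] yaw -0.0007296831568031811 z [-1.e-04 -0.e+00 -1.e+00] F [-0.1   0.05 -1.05] t 2.75 w 0.08534788354313459
```

View pics/w3.png

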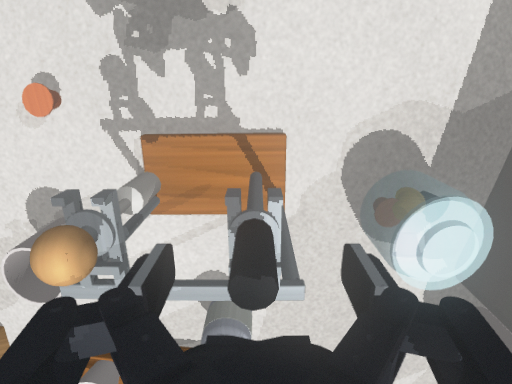

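The handle, at (254,262), is centred between the fingers at x≈165 and 350. I'll close the gripper.

{"method": "step_arm", "body": {"targets": [{"tx": 0, "ty": 0, "tz": 0, "yaw": 0}, {"tx": 0, "ty": 0, "tz": 0, "yaw": 0}, {"tx": 0, "ty": 0, "tz": 0, "yaw": 0}, {"tx": 0, "ty": 0, "tz": 0, "yaw": 0}, {"tx": 0, "ty": 0, "tz": 0, "yaw": 0}], "fingers": 0}}

```text
t: 3.22
eef_pos: [0.5081, 0.2449, 0.2077]
orientation: [-0.044, 0.999, -0.0, 0.0]
wrist_force: [-0.4, -5.7, 2.7]
width: 0.0251
```

{"method": "step_arm", "body": {"targets": [{"tx": 0, "ty": 0, "tz": 0, "yaw": 0}, {"tx": 0, "ty": 0, "tz": 0, "yaw": 0}, {"tx": 0, "ty": 0, "tz": 0, "yaw": 0}, {"tx": 0, "ty": 0, "tz": 0, "yaw": 0}, {"tx": 0, "ty": 0, "tz": 0, "yaw": 0}]}}

```text
t: 3.63
eef_pos: [0.5081, 0.245, 0.2078]
orientation: [-0.044, 0.999, 0.0, 0.0]
wrist_force: [-1.0, -1.3, 3.4]
width: 0.0207
```

{"method": "step_arm", "body": {"targets": [{"tx": 0, "ty": 0, "tz": -0.2, "yaw": 0}, {"tx": 0, "ty": 0, "tz": -0.5, "yaw": 0}, {"tx": 0, "ty": 0, "tz": -0.8, "yaw": 0}, {"tx": 0, "ty": 0, "tz": -0.8, "yaw": 0}, {"tx": 0, "ty": 0, "tz": -0.8, "yaw": 0}]}}

```text
t: 4.05
eef_pos: [0.5082, 0.2451, 0.2281]
orientation: [-0.044, 0.999, 0.0, 0.001]
wrist_force: [-0.7, 0.2, -2.0]
width: 0.0208
```

Run:
```python
from h import *
units([.5077,.245,.208],95)
d=grab('scene');crop(d,260,60,370,210,5,'s4')
```

```text
tcp [0.5082 0.2451 0.2281] jaw 94.99 units [ 0.022 -0.     0.804] yaw -0.0015262728158707735 z [ 1.e-03  4.e-04 -1.e+00] F [-0.67  0.2  -2.04] t 4.05 w 0.020831322854301188
```

View pics/s4.png

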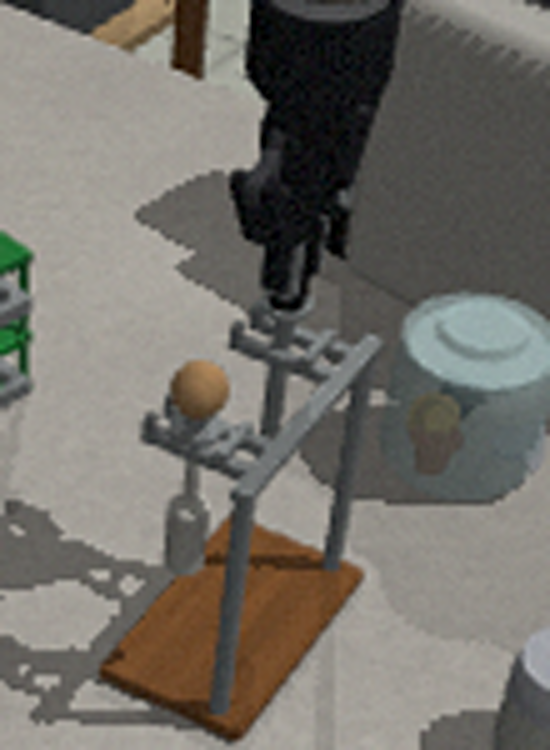

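The collar is 20 mm clear of the prongs. Next I'll draw the rod out along the stand's -x, which is tool +x.

{"method": "step_arm", "body": {"targets": [{"tx": 0.5, "ty": 0, "tz": 0, "yaw": 0}, {"tx": 1.2, "ty": 0, "tz": 0, "yaw": 0}, {"tx": 1.9, "ty": 0, "tz": 0, "yaw": 0}, {"tx": 2.6, "ty": 0, "tz": 0, "yaw": 0}, {"tx": 3.2, "ty": 0, "tz": 0, "yaw": 0}]}}

```text
t: 4.52
eef_pos: [0.4271, 0.2377, 0.2271]
orientation: [-0.044, 0.999, -0.0, -0.0]
wrist_force: [0.1, 0.1, -1.1]
width: 0.0205
```

{"method": "step_arm", "body": {"targets": [{"tx": 0.2, "ty": 0, "tz": -0.5, "yaw": 0}, {"tx": 0.2, "ty": 0, "tz": -1.3, "yaw": 0}, {"tx": 0.2, "ty": 0, "tz": -2.2, "yaw": 0}, {"tx": 0.2, "ty": 0, "tz": -3.0, "yaw": 0}, {"tx": 0.2, "ty": 0, "tz": -3.6, "yaw": 0}]}}

```text
t: 4.93
eef_pos: [0.4234, 0.2376, 0.3191]
orientation: [-0.044, 0.999, 0.0, 0.001]
wrist_force: [0.2, -0.6, -1.2]
width: 0.0208
```

Run:
```python
from h import *
units([.43,-.18,.32],95)
d=grab('scene');cv2.imwrite('pics/s5.png',d['image'])
```

```text
tcp [0.4234 0.2376 0.3191] jaw 95.0 units [  1.193 -16.664  -0.045] yaw -0.0003037243353413525 z [ 1.e-03  5.e-04 -1.e+00] F [ 0.17 -0.62 -1.18] t 4.9333 w 0.020832339744784642
```

View pics/s5.png

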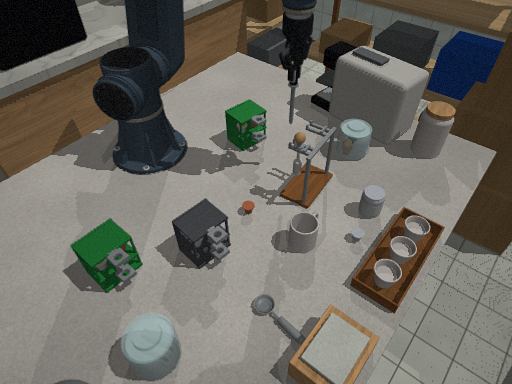

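The rod is off the hook and upright, with its foot near (292,122). I'll carry it round on the robot side at x≈0.42, then over to the eye.

{"method": "step_arm", "body": {"targets": [{"tx": 0.1, "ty": -1.0, "tz": 0, "yaw": 0}, {"tx": 0.22, "ty": -2.3, "tz": 0, "yaw": 0}, {"tx": 0.35, "ty": -3.6, "tz": 0, "yaw": 0}, {"tx": 0.48, "ty": -4.9, "tz": 0, "yaw": 0}, {"tx": 0.6, "ty": -6.2, "tz": 0, "yaw": 0}]}}

```text
t: 5.4
eef_pos: [0.4213, 0.0805, 0.3167]
orientation: [-0.044, 0.999, -0.0, -0.0]
wrist_force: [0.3, -0.7, -2.2]
width: 0.0202
```

{"method": "step_arm", "body": {"targets": [{"tx": 0.12, "ty": -1.3, "tz": 0, "yaw": 0}, {"tx": 0.25, "ty": -2.6, "tz": 0, "yaw": 0}, {"tx": 0.38, "ty": -3.9, "tz": 0, "yaw": 0}, {"tx": 0.5, "ty": -5.0, "tz": 0, "yaw": 0}, {"tx": 0.5, "ty": -5.5, "tz": 0, "yaw": 0}]}}

```text
t: 5.82
eef_pos: [0.4208, -0.0588, 0.3167]
orientation: [-0.043, 0.999, -0.0, -0.0]
wrist_force: [1.0, 0.1, -1.4]
width: 0.0207
```

Run:
```python
from h import *
units([.512,-.184,.305],95)
```

```text
tcp [ 0.4208 -0.0588  0.3167] jaw 94.88 units [-3.208 -5.3    0.467] yaw -0.019234170551615175 z [-9.e-04 -4.e-04 -1.e+00] F [ 0.97  0.11 -1.37] t 5.8167 w 0.020650370222019952
```

{"method": "step_arm", "body": {"targets": [{"tx": -0.7, "ty": -1.1, "tz": 0, "yaw": 0}, {"tx": -1.4, "ty": -2.3, "tz": 0, "yaw": 0}, {"tx": -2.1, "ty": -3.5, "tz": 0, "yaw": 0}, {"tx": -2.8, "ty": -4.6, "tz": 0, "yaw": 0}, {"tx": -3.2, "ty": -5.3, "tz": 0, "yaw": 0}]}}

```text
t: 6.23
eef_pos: [0.5137, -0.1836, 0.3161]
orientation: [-0.043, 0.999, 0.0, -0.0]
wrist_force: [-0.1, -0.3, -0.2]
width: 0.0206
```

{"method": "step_arm", "body": {"targets": [{"tx": 0, "ty": 0, "tz": 0, "yaw": 0}, {"tx": 0, "ty": 0, "tz": 0, "yaw": 0}, {"tx": 0, "ty": 0, "tz": 0.4, "yaw": 0}, {"tx": 0, "ty": 0, "tz": 0.4, "yaw": 0}, {"tx": 0, "ty": 0, "tz": 0.4, "yaw": 0}]}}

```text
t: 6.65
eef_pos: [0.512, -0.1804, 0.3068]
orientation: [-0.044, 0.999, 0.0, -0.001]
wrist_force: [0.4, -0.2, -2.0]
width: 0.0208
```

Run:
```python
from h import *
units([.512,-.184,.305],95)
for n in ['scene','top','wrist']:
    d=grab(n)
    cv2.imwrite(f'pics/{n}6.png',d['image'])
s=load('scene');crop(s,170,150,260,270,6,'s6c')
w=load('wrist')
```

```text
tcp [ 0.512  -0.1804  0.3068] jaw 95.04 units [ 0.014 -0.142  0.072] yaw 0.005874916639960759 z [-1.3e-03  6.0e-04 -1.0e+00] F [ 0.44 -0.2  -2.01] t 6.65 w 0.02082301571350203
```

View pics/s6c.png

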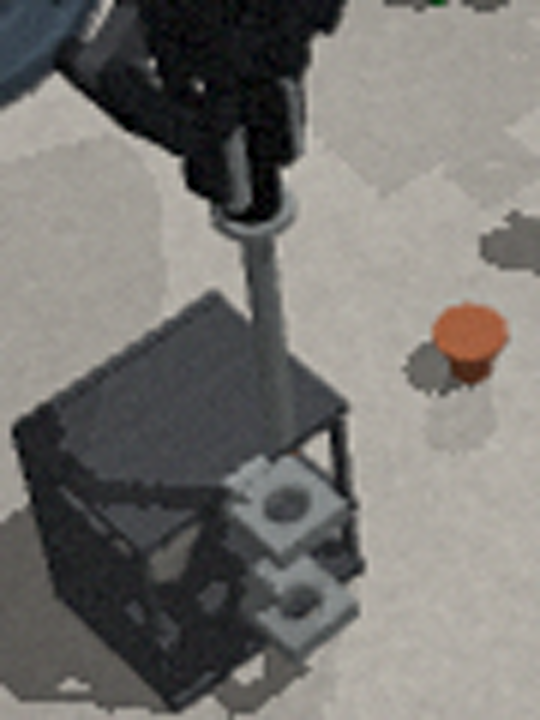

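View pics/wrist6.png

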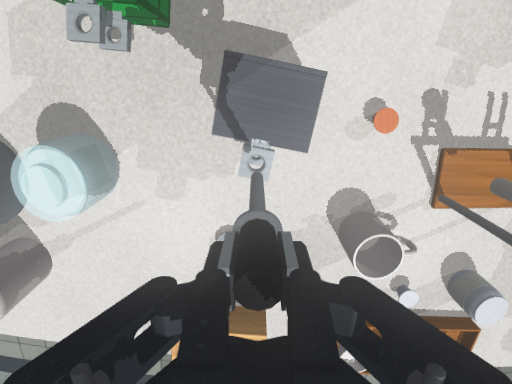

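View pics/top6.png

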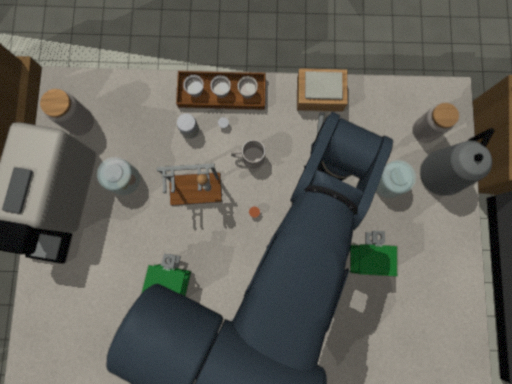

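Run:
```python
from h import *
d=load('wrist');crop(d,220,130,300,230,8,'w6c')
x=d['obs']['eef_pos']
for z in (.159,.169,.26,.285): print(z,proj(d,[[x[0],x[1],z]]), proj(load('scene'),[[x[0],x[1],z]]))
```

```text
0.159 [[256.36038799 174.0190498 ]] [[216.77576187 223.75708871]]
0.169 [[256.31591285 176.67452629]] [[216.41417847 221.06758406]]
0.26 [[255.72283314 212.1836331 ]] [[212.82720391 194.39602543]]
0.285 [[255.46204128 227.8562735 ]] [[211.73739023 186.29570512]]
```

View pics/w6c.png

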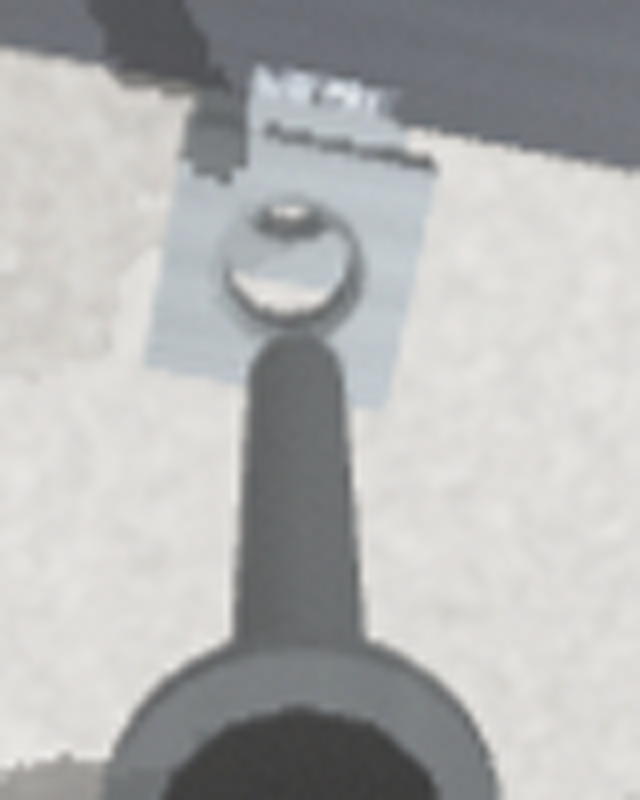

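Run:
```python
from h import *
d=load('wrist');s=load('scene')
e=pz(d,256.5,163.4,.123);print('eye',e,'foot w',pz(d,257,174,.159),'collar',pz(d,220+304/8,130+690/8,.289))
ss=lambda a,b:(170+a/6,150+b/6)
print('eye s',pz(s,*ss(288,503),.123),'low',pz(s,*ss(301,602),.055),'foot s',pz(s,*ss(279,442),.159),'collar under s',pz(s,*ss(254,218),.289))
# lugs corners
print('lug corners w',[pz(d,220+a/8,130+b/8,.123).round(4).tolist() for a,b in [(145,365),(385,408),(437,170)]])
```

```text
eye [ 0.50980664 -0.18100273  0.123     ] foot w [ 0.51240488 -0.18012162  0.159     ] collar [ 0.50292414 -0.18006153  0.289     ]
eye s [ 0.51397463 -0.18245893  0.123     ] low [ 0.51448855 -0.18308944  0.055     ] foot s [ 0.51178926 -0.18097732  0.159     ] collar under s [ 0.51655489 -0.18266245  0.289     ]
lug corners w [[0.526, -0.2007, 0.123], [0.5293, -0.1658, 0.123], [0.4941, -0.162, 0.123]]
```

Run:
```python
from h import *
units([.511,-.182,.280],95)
```

```text
tcp [ 0.5126 -0.1809  0.3079] jaw 95.02 units [ 0.068 -0.039  1.115] yaw 0.003462622392393181 z [ 5.e-04 -2.e-04 -1.e+00] F [ 0.12 -0.34 -1.55] t 6.8 w 0.020418328001639462
```

{"method": "step_arm", "body": {"targets": [{"tx": 0.07, "ty": -0.04, "tz": 0.4, "yaw": 0}, {"tx": 0.07, "ty": -0.04, "tz": 0.8, "yaw": 0}, {"tx": 0.07, "ty": -0.04, "tz": 1.1, "yaw": 0}, {"tx": 0.07, "ty": -0.04, "tz": 1.1, "yaw": 0}, {"tx": 0.07, "ty": -0.04, "tz": 1.1, "yaw": 0}]}}

```text
t: 7.22
eef_pos: [0.5108, -0.1823, 0.2794]
orientation: [-0.043, 0.999, 0.0, -0.001]
wrist_force: [1.0, -0.2, -0.7]
width: 0.0209
```

Run:
```python
from h import *
w=grab('wrist');s=grab('scene')
units([.511,-.182,.280],95)
crop(w,220,110,300,210,8,'w7c');crop(s,180,160,250,260,8,'s7c')
```

```text
tcp [ 0.5111 -0.1825  0.2802] jaw 94.99 units [0.004 0.019 0.01 ] yaw -0.0009090225623419693 z [ 3.e-04 -1.e-04 -1.e+00] F [ 0.4   0.11 -1.55] t 7.3167 w 0.020365845882050433
```

View pics/w7c.png

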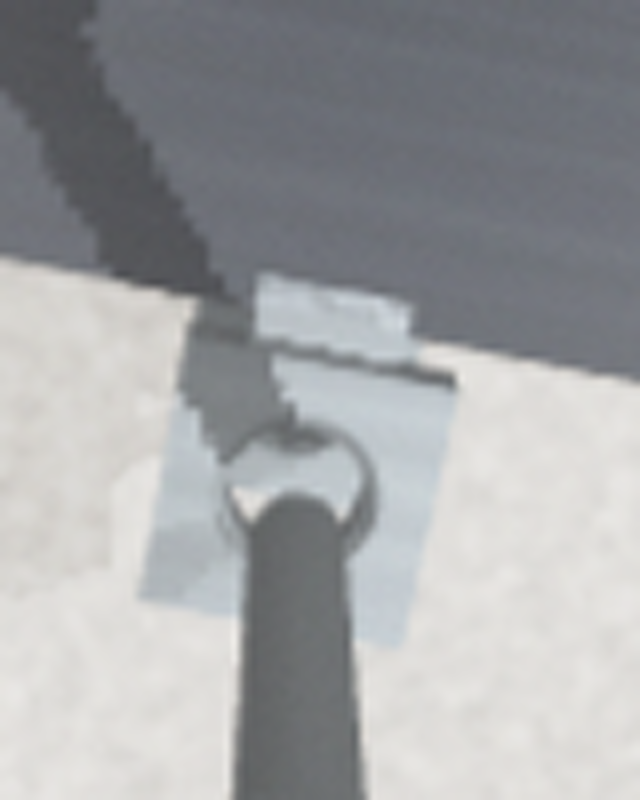

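View pics/s7c.png

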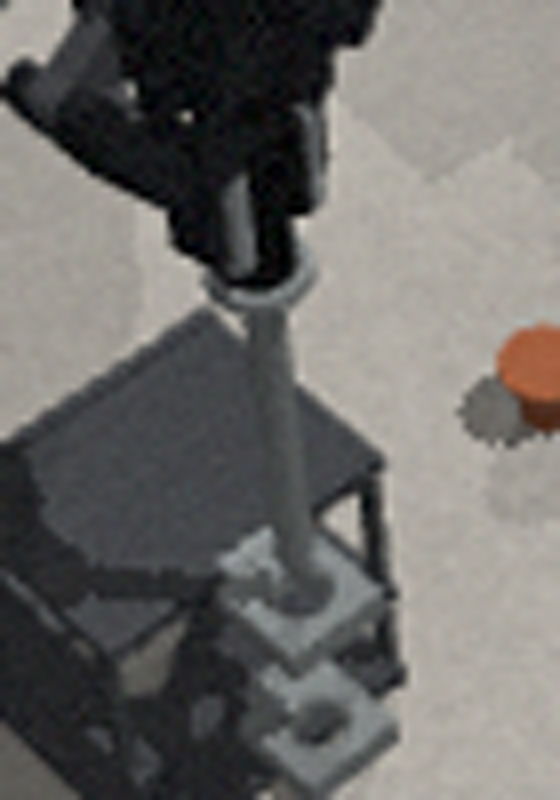

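{"method": "step_arm", "body": {"targets": [{"tx": -0.03, "ty": 0.02, "tz": 0.1, "yaw": 0}, {"tx": -0.03, "ty": 0.02, "tz": 0.25, "yaw": 0}, {"tx": -0.03, "ty": 0.02, "tz": 0.4, "yaw": 0}, {"tx": -0.03, "ty": 0.02, "tz": 0.55, "yaw": 0}, {"tx": -0.03, "ty": 0.02, "tz": 0.7, "yaw": 0}]}}

```text
t: 7.73
eef_pos: [0.5116, -0.1818, 0.262]
orientation: [-0.044, 0.999, 0.0, -0.0]
wrist_force: [0.2, 0.7, -2.0]
width: 0.0205
```

Run:
```python
from h import *
w=grab('wrist');s=grab('scene')
units([.511,-.182,.280],95);print(w['obs']['torque'])
crop(w,220,90,300,190,8,'w8c');crop(s,180,170,250,260,8,'s8c')
```

```text
tcp [ 0.5114 -0.1817  0.2617] jaw 94.99 units [ 0.018 -0.009 -0.73 ] yaw -0.0011118600881303564 z [-1.1e-03  5.0e-04 -1.0e+00] F [-0.74 -1.01 -1.51] t 7.8333 w 0.020723891536482356
[-0.02060404 -0.04033856 -0.00134994]
```

View pics/w8c.png

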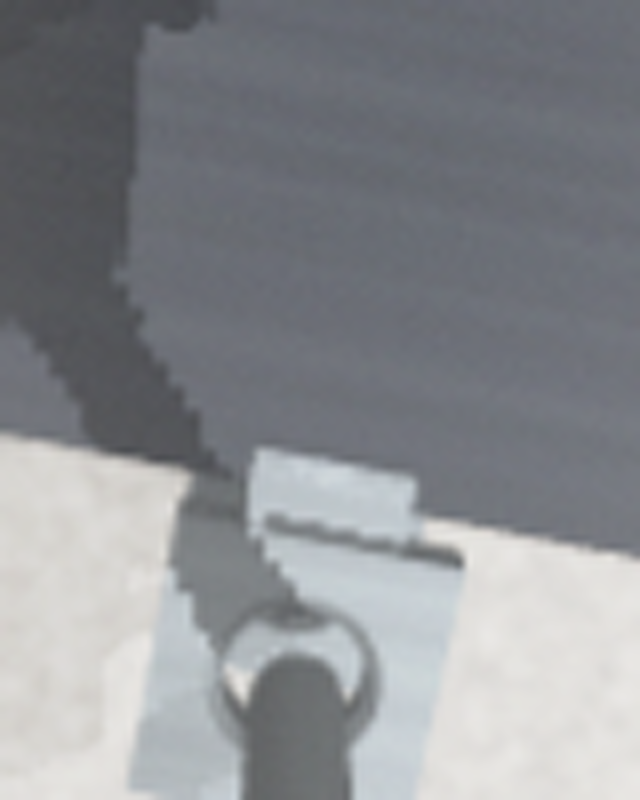

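View pics/s8c.png

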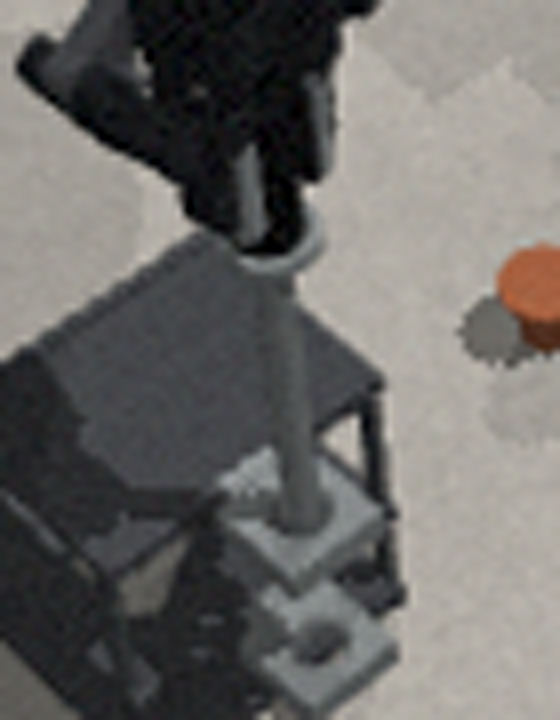

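Run:
```python
from h import *
a=np.linspace(0,2*np.pi,60)
def circ(c,r,z): return np.c_[c[0]+r*np.cos(a),c[1]+r*np.sin(a),np.full(60,z)]
def draw(d,x0,y0,x1,y1,s,name,eye):
    im=cv2.resize(d['image'][y0:y1,x0:x1],None,fx=s,fy=s,interpolation=cv2.INTER_CUBIC)
    x=d['obs']['eef_pos']
    for P,col in [(circ(eye,.011,.123),(0,0,255)),(circ(x[:2],.006,.123),(0,255,0)),(circ(x[:2],.006,.2),(0,255,0)),(circ(x[:2],.003,x[2]-.148),(255,255,0)),(circ(eye,.011,.055),(255,0,255))]:
        q=((proj(d,P)+.5-[x0,y0])*s).astype(int)
        cv2.polylines(im,[q.reshape(-1,1,2)],True,col,1)
    cv2.imwrite(f'pics/{name}.png',im)
draw(load('wrist'),225,140,285,200,12,'w8o',(.5105,-.1815))
draw(load('scene'),190,200,245,265,11,'s8o',(.5105,-.1815))
```

```text
(no output)
```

View pics/w8o.png

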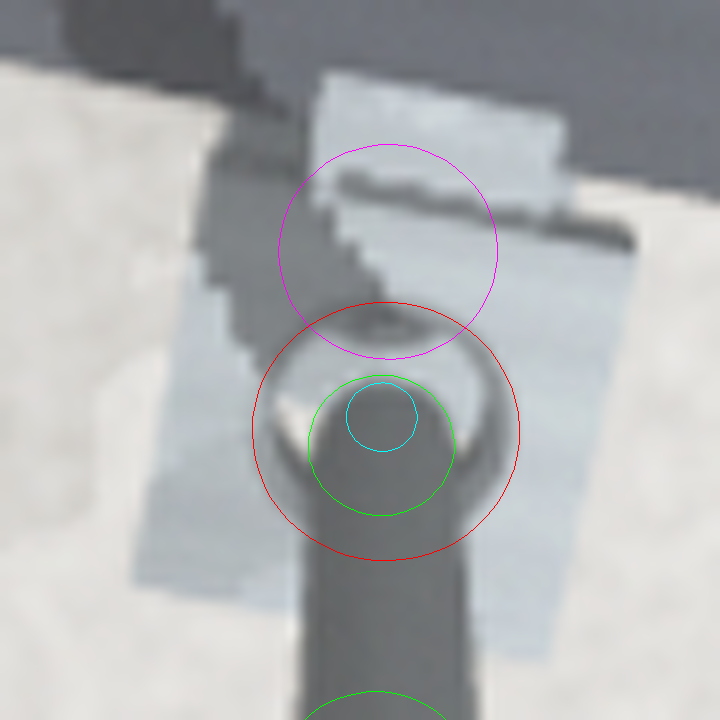

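View pics/s8o.png

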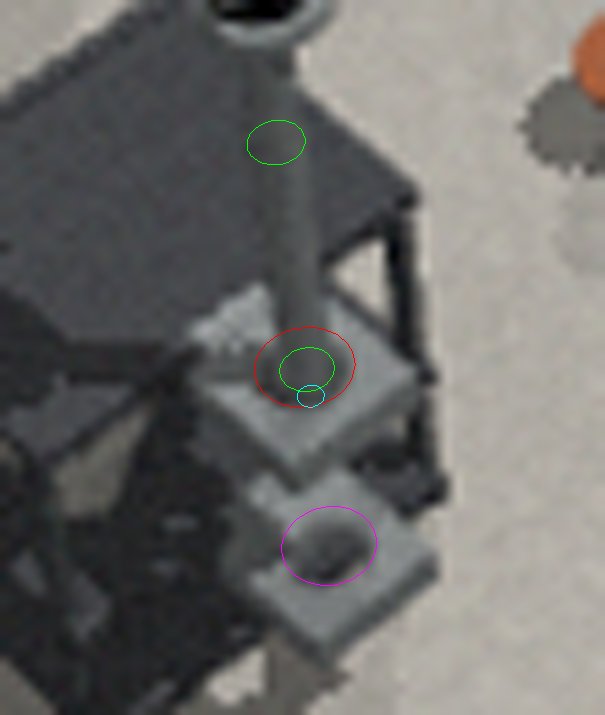

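The overlay agrees in both cameras: the rod is inside the upper eye and centred to within about 1 mm, with no contact force. I'll lower it to just above the lower eye.

{"method": "step_arm", "body": {"targets": [{"tx": 0, "ty": 0, "tz": 0.3, "yaw": 0}, {"tx": 0, "ty": 0, "tz": 0.7, "yaw": 0}, {"tx": 0, "ty": 0, "tz": 1.1, "yaw": 0}, {"tx": 0, "ty": 0, "tz": 1.5, "yaw": 0}, {"tx": 0, "ty": 0, "tz": 1.8, "yaw": 0}]}}

```text
t: 8.25
eef_pos: [0.5113, -0.1817, 0.2159]
orientation: [-0.044, 0.999, 0.0, -0.001]
wrist_force: [0.0, -0.8, -1.4]
width: 0.0207
```

{"method": "step_arm", "body": {"targets": [{"tx": 0, "ty": 0, "tz": 0, "yaw": 0}]}}

```text
t: 8.33
eef_pos: [0.5109, -0.1815, 0.2154]
orientation: [-0.044, 0.999, 0.001, -0.001]
wrist_force: [-0.5, -0.4, -1.7]
width: 0.0209
```

Run:
```python
from h import *
w=grab('wrist');s=grab('scene')
units([.511,-.182,.171],95);print(w['obs']['torque'])
crop(w,210,60,310,180,6,'w9c');crop(s,190,190,245,265,10,'s9c')
```

```text
tcp [ 0.5117 -0.1818  0.2173] jaw 94.99 units [ 0.027 -0.005  1.852] yaw -0.0013968009197000697 z [-5.e-04  2.e-04 -1.e+00] F [-0.08  0.07 -1.4 ] t 8.4333 w 0.02039161212369096
[-0.03427801  0.00371018 -0.00801374]
```

View pics/w9c.png

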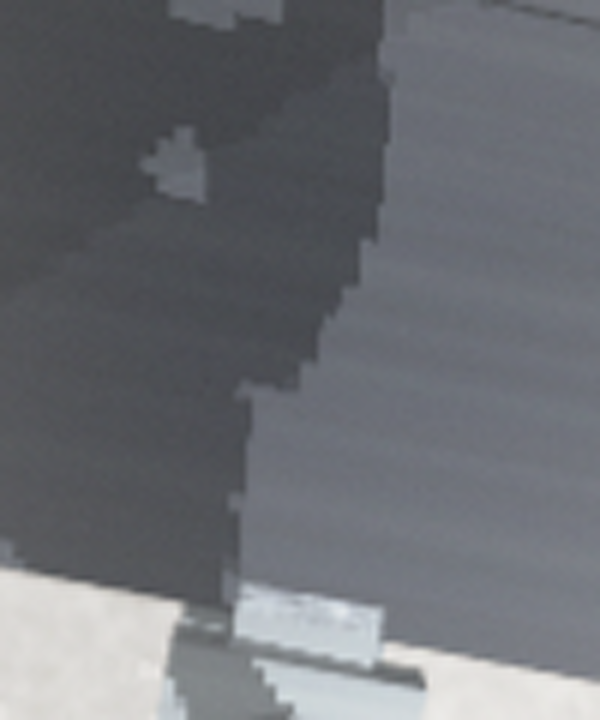

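View pics/s9c.png

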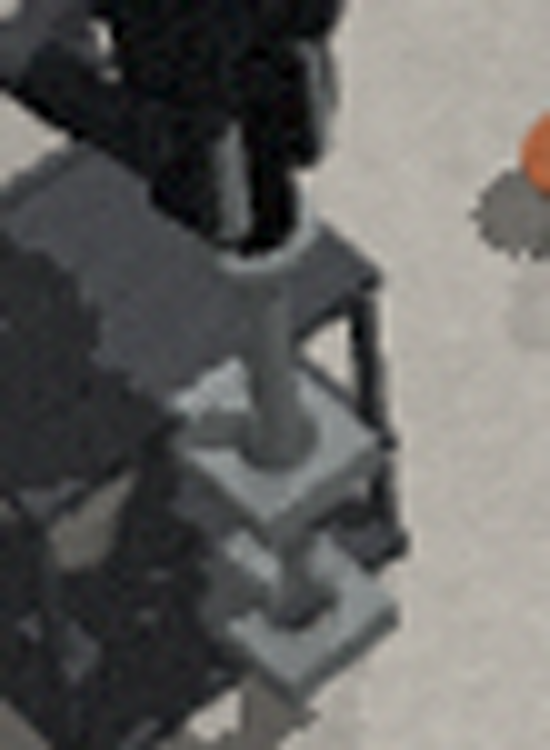

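{"method": "step_arm", "body": {"targets": [{"tx": 0, "ty": 0, "tz": 0.2, "yaw": 0}, {"tx": 0, "ty": 0, "tz": 0.4, "yaw": 0}, {"tx": 0, "ty": 0, "tz": 0.6, "yaw": 0}, {"tx": 0, "ty": 0, "tz": 0.75, "yaw": 0}, {"tx": 0, "ty": 0, "tz": 0.85, "yaw": 0}]}}

```text
t: 8.85
eef_pos: [0.5115, -0.1818, 0.1956]
orientation: [-0.044, 0.999, 0.0, -0.0]
wrist_force: [0.3, -0.4, -1.6]
width: 0.0209
```

Run:
```python
from h import *
w=grab('wrist');s=grab('scene')
units([.511,-.182,.171],95);print(w['obs']['torque'])
crop(s,190,190,245,265,10,'s10c')
```

```text
tcp [ 0.5115 -0.1818  0.1958] jaw 94.99 units [ 0.021 -0.008  0.992] yaw -0.0016290909483345217 z [-7.e-04  3.e-04 -1.e+00] F [ 0.23 -0.72 -1.32] t 8.95 w 0.02070053335428101
[-0.01347552 -0.0347241  -0.00403993]
```

View pics/s10c.png

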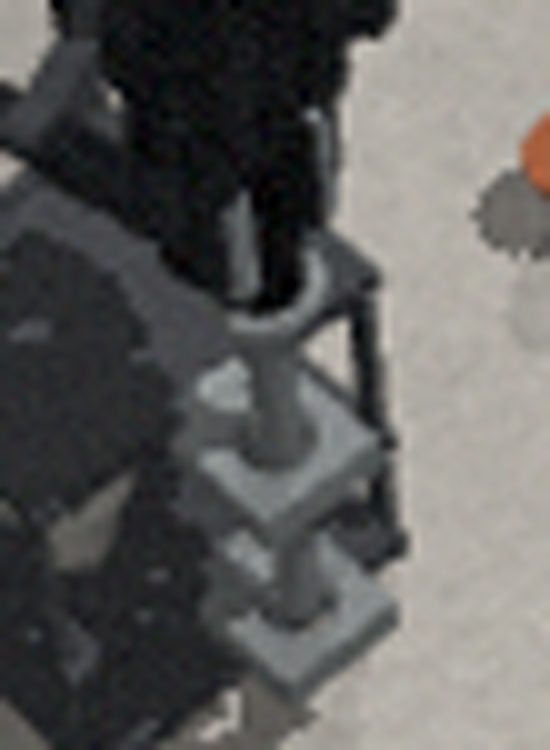

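The foot is in the lower eye, at about (300,610) in the crop, and the force is unchanged. I'll lower the last 25 mm slowly.

{"method": "step_arm", "body": {"targets": [{"tx": 0, "ty": 0, "tz": 0.2, "yaw": 0}, {"tx": 0, "ty": 0, "tz": 0.45, "yaw": 0}, {"tx": 0, "ty": 0, "tz": 0.7, "yaw": 0}, {"tx": 0, "ty": 0, "tz": 0.9, "yaw": 0}, {"tx": 0, "ty": 0, "tz": 0.99, "yaw": 0}]}}

```text
t: 9.37
eef_pos: [0.5113, -0.1817, 0.1705]
orientation: [-0.044, 0.999, 0.0, -0.001]
wrist_force: [0.5, -0.6, -0.6]
width: 0.0205
```

{"method": "step_arm", "body": {"targets": [{"tx": 0, "ty": 0, "tz": 0, "yaw": 0}, {"tx": 0, "ty": 0, "tz": 0, "yaw": 0}, {"tx": 0, "ty": 0, "tz": 0, "yaw": 0}, {"tx": 0, "ty": 0, "tz": 0, "yaw": 0}]}}

```text
t: 9.7
eef_pos: [0.5118, -0.1819, 0.1718]
orientation: [-0.044, 0.999, -0.0, 0.0]
wrist_force: [0.5, 0.3, -1.7]
width: 0.0208
```

Run:
```python
from h import *
w=grab('wrist');s=grab('scene')
units([.511,-.182,.171],95);o=w['obs'];print(o['torque'],np.abs(o['qvel']).max())
cv2.imwrite('pics/s11.png',s['image'])
crop(s,185,185,250,265,9,'s11c')
```

```text
tcp [ 0.5118 -0.1819  0.1718] jaw 94.99 units [ 0.031 -0.002  0.03 ] yaw -0.00116388468287217 z [ 4.e-04 -2.e-04 -1.e+00] F [-0.45  0.42 -1.11] t 9.8 w 0.020976750025300247
[-0.03991987  0.02295932  0.00048093] 0.001801364746221458
```

View pics/s11c.png

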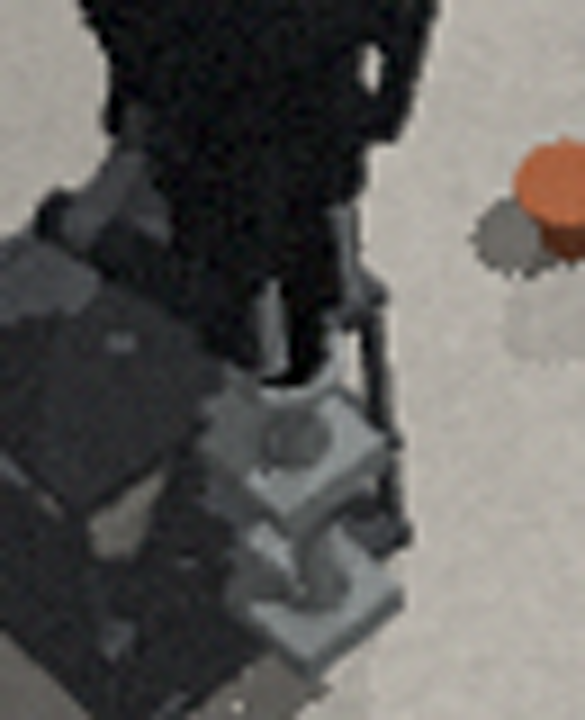

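View pics/s11.png

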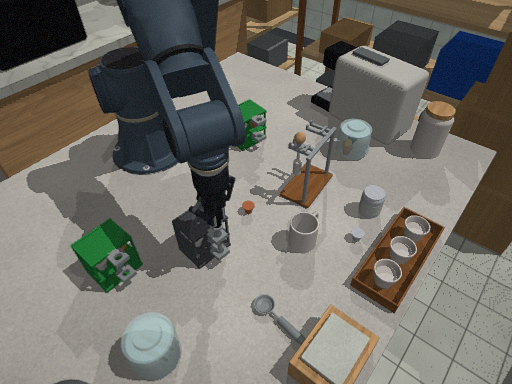

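Run:
```python
from h import *
s=load('scene');a=np.linspace(0,2*np.pi,60);x=bot.get_obs()['eef_pos']
for z in (.148,.1538,.160):
    q=(proj(s,np.c_[x[0]+.015*np.cos(a),x[1]+.015*np.sin(a),np.full(60,z)])-[185,185]+.5)*9
    i=q[:,1].argmax();print(z,q[i].round(0),q[:,0].min().round(),q[:,0].max().round())
```

```text
0.148 [287. 426.] 232.0 346.0
0.1538 [285. 413.] 230.0 345.0
0.16 [283. 398.] 228.0 343.0
```

Run:
```python
from h import *
s=load('scene');a=np.linspace(0,2*np.pi,80);x=bot.get_obs()['eef_pos']
x0,y0,k=200,205,18
im=cv2.resize(s['image'][y0:y0+40,x0:x0+36],None,fx=k,fy=k,interpolation=cv2.INTER_CUBIC)
im=cv2.convertScaleAbs(im,alpha=1.5)
def c(r,z,col,e=x):
    q=((proj(s,np.c_[e[0]+r*np.cos(a),e[1]+r*np.sin(a),np.full(80,z)])-[x0,y0]+.5)*k).astype(int)
    cv2.polylines(im,[q.reshape(-1,1,2)],True,col,1)
c(.015,.1538,(0,255,0));c(.015,.1578,(0,255,255));c(.011,.123,(0,0,255),(.511,-.182))
cv2.imwrite('pics/s11o.png',im[:600])
```

```text
(no output)
```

View pics/s11o.png

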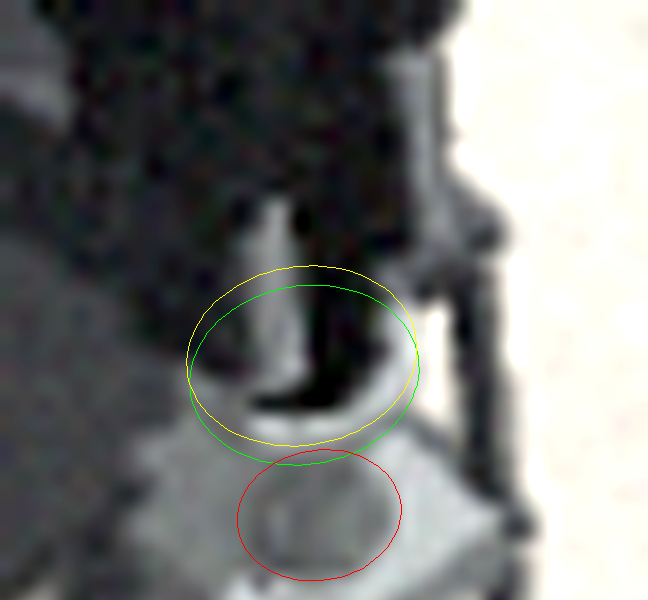

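```bash
python3 -c "
from h import *
o=bot.get_obs();print(o['t'],o['eef_pos'],o['wrist_force'],o['width']);print(order.hand_in())"
```

```text
9.8 [ 0.51177649 -0.18187805  0.17176231] [-0.44710327  0.4215491  -1.11029253] 0.020976750025300247
the job is handed in; nothing more can be done
None
```

The guide rod is threaded through the upper and lower eyes of the grey rack, and the gripper is still holding it upright. I gripped it by the handle, lifted it 20 mm off its hook, drew it out, and carried it round the brush on the robot's side. I handed the job in at t = 9.8 s.

**Last checks:**
- **Stillness:** the arm was still, the tool was vertical to within 0.1°, and the grip opening was 21 mm.
- **Contact:** the wrist force stayed under about 2.5 N all through the threading. No rise showed when the foot entered either eye.
- **Foot height:** it works out at about 24 mm above the counter, 19 mm below the lower eye. This comes from the grip height, because the foot itself was hidden from the cameras. The collar's position in the scene picture agrees to within a few mm.
- **Surroundings:** in the final scene picture the brush is still on its hook and nothing else looks moved.

**One disagreement:** the three cameras placed the upper eye up to 4 mm apart. I went by the wrist view, which shows the rod against the eye directly, and the rod entered without contact.

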